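Feel for the full coin box and stow it in its sleeve

TASK

One of the three identical closed coin boxes is full of coins and clearly heavier than the other two: find it by feeling their weight and slide it lengthwise into the slot of the pine sleeve, lying flat with its lid up, fully home against the stop. Leave the two light boxes lying flat where they were, and leave the other things on the table undisturbed.

Things in the scene. Friction and masses are not known exactly. Their poses are not given: they have to be found in the camera images.
- case_a: One of three identical closed grey coin boxes, 104 long (x) x 50 wide (y) x 24 high (z) mm, lying flat, lid up, both ends alike. Origin: centre of the underside. One of the three (not always the same) is full and weighs 450 to 650 g, the other two are nearly empty, under 200 g; it cannot be seen which. The filling has about 2 mm of play.
- case_b: One of three identical closed grey coin boxes, 104 long (x) x 50 wide (y) x 24 high (z) mm, lying flat, lid up, both ends alike. Origin: centre of the underside. One of the three (not always the same) is full and weighs 450 to 650 g, the other two are nearly empty, under 200 g; it cannot be seen which. The filling has about 2 mm of play.
- case_c: One of three identical closed grey coin boxes, 104 long (x) x 50 wide (y) x 24 high (z) mm, lying flat, lid up, both ends alike. Origin: centre of the underside. One of the three (not always the same) is full and weighs 450 to 650 g, the other two are nearly empty, under 200 g; it cannot be seen which. The filling has about 2 mm of play.
- sleeve: Fixed pine sleeve with a slot for one box lying flat; 163 long x 66 wide x 40 high mm. Origin: on the table under the middle of the slot's mouth; x points into the slot, z up. Floor 5 mm thick, from x = -80 to 83 mm; its part before the mouth (x < 0) is an open loading ledge without sides. From x = 0 to 83 mm: side walls, and a roof from 33 to 40 mm above the table.
- slot_mouth (a point): Middle of the slot's mouth, on top of the sleeve's floor (5 mm above the table). The slot is 54 mm wide and 28 mm high; the first 15 mm of its side walls flare out slightly.
- slot_stop (a point): Foot of the solid stop at the slot's inner end, on top of the sleeve's floor, midway across, 75 mm in from the mouth, hidden under the roof. A box fully home touches the stop, its centre 23 mm inside the mouth, 29 mm of it sticking out.
- tile_stack: Bystander: stack of green-backed tiles, 2 high and 4 long, one piece, 32 x 96 x 40 mm (x, y, z). Origin: centre of the underside.
- tile_one: Bystander: single green-backed tile lying flat, 32 x 23.5 x 20 mm. Origin: centre of the underside.
- tile_two: Bystander: single green-backed tile lying flat, 32 x 23.5 x 20 mm. Origin: centre of the underside.
- ashtray: Bystander: round glass ashtray, 100 mm across, 30 mm high. Origin: centre of the underside.
- mug: Bystander: white mug, 76 mm across, 85 mm high, handle at its +y side. Origin: centre of the underside.
- chip_dish: Bystander: round white dish of chips, 116 mm across, 24 mm high. Origin: centre of the underside.

How it is judged:
By the outcome, as a careful person would: the job done as asked, in the order asked, and still so for the second after the job is handed in, with the robot touching nothing.
It also fails if it takes over 72 s, if anything falls off the work surface, if the arm or the gripper's body presses on something with over 40 N, if the wrist force passes 120 N, or if a joint passes its speed limit or range.

ROBOT

A 6-joint arm with a two-finger parallel gripper is mounted at the origin on the work surface. World frame = base frame: x ahead of the robot, y to its left, z up, the work surface at z = 0. Lengths are in m, angles in rad, forces in N, time in s.
With the tool pointing down it reaches from about 0.35 to 0.775 m from the base axis. Payload 7.3 kg.
Tool frame: the origin (TCP) lies at the very end of the fingers, on their centre line; the grasp point (between the pads) lies grip_point_offset behind it (grip_point_offset is the distance from the TCP to the grasp point, in m); z points along the fingers, y is the direction in which the jaws open and shut (so a half turn about z gives the same grasp; the last joint's range is limited). The gripper opens to 92 mm and grips with 3 to 60 N. Pads are 19 mm wide; open, the fingers measure 130 mm over their backs; the gripper's body (75 mm by 190 mm) begins 47 mm behind the grasp point.
Start: joints at [1.139, 0.342, 1.524, -0, 1.275, -0.146], TCP at [0.148, 0.504, 0.227] pointing down, gripper open.
Joint ranges: [-2.53, 2.53], [-0.77, 2.02], [0.04, 2.7], [-1, 4.14], [0.28, 2.66], [-3.11, 3.11]. Speed limits (rad/s): [2.57, 2.57, 3.14, 3.14, 3.14, 3.14].

INTERFACE

Orientations are given as [roll, pitch, yaw] about the fixed x, y, z axes, in that order (R = Rz(yaw) Ry(pitch) Rx(roll)).
In Python, from cell import * gives the robot as it stands.
- The arm moves only by the shell command python3 -m inch 'ROWS' [OPENING] [FORCE]. ROWS is JSON, a list that holds one entry, the list of rows, each a list of 4 numbers: the shift along the tool's x, y, z in mm, then the turn about the tool's z in rad. In form: [[[x, y, z, roll], ...]]. A call has 1 to 10 rows; each row shifts and turns the commanded pose from where the row before left it, along the tool's axes as they then stand; what a row does not reach is not made up. A row lasts 1/8 s, in which the tool goes at most 62.5 mm and 10.7 degrees, less where a joint would pass 70% of its speed; a pose out of reach is approached as far as the arm can. A call with a gripper value outside its range is refused whole. OPENING is the closure, from -1 (fully open) to 1 (shut), set as the call begins (- or left out, the last holds). The fingers move at their own pace and stop on an object; FORCE is the grip in N (left out, the last holds). Time passes only in rows, so rows that do not move let the fingers close. It gives the time, the measured TCP pose, the force and the opening at its end, in the units of the state.
- observe(): the state, without advancing time (a new reading comes with each control period).
- read_camera(name): name is "scene" or "top"; returns a dict with "img" (420x560x3 uint8, blue, green, red), "fx", "fy", "cx", "cy" (pixels), "eye" and "rotation" of the camera in the world. Camera axes: x right, y down, z forward; pixel columns grow to the right and rows downward; lengths in m; the calibration is good to about 2 mm. A picture is of the moment at which its call begins. There is no depth.
- hand_in(): hands the job in, once; it reports no verdict.
Trained networks look in the newest picture that a camera, given by its name, has taken for a name from the list of things; names that differ only in an ending like _2 or _b are one class to them, and where a whole thing is asked for, a point or a joint stands for the part that bears it (a point fixed in the world has none). Each returns a list of dicts, best first, with "conf" (0 to 1); they miss things now and then, are a little off and sometimes report something else, mostly with a low value. They report only what shows in the picture. A call takes as long as a camera call.
- boxes_of(camera, label): "at" ([row, column] in pixels, amid what is visible of it).
- place_of(camera, label): "at" ([row, column] in pixels: a listed point, or the origin of a listed thing).
The state is a dict: "time": time; "qpos": joint angles; "qvel": joint speeds; "joint_efforts": joint torques, N m; "tool_pos": TCP position; "tool_rot": TCP orientation; "contact_force": force on the tool from outside, world axes, zero at the start; "torque": the same for the moment, N m; "opening": finger opening in m.
Only numpy, scipy, OpenCV 4.12 (cv2) and the standard library are available. Lean on these libraries where they do the work, as an engineer would, in place of code of your own. Each camera call takes 0.05 s, during which the arm holds its last target. There are 200 camera calls.

## Working session

There is one attempt and no reset: what is moved stays moved. The work goes in short steps, Python scripts to look and compute and a shell command to move; the robot and the scene stay as the last step left them, time stands still between calls to the robot, and variables do not carry over. Pictures are saved under pics/ and viewed, about 8 in all and at most 12, crops included, and the job is handed in when it is done.

```bash
ls; mkdir -p pics
cat > h.py <<'E'
from cell import *
import numpy as np, cv2
def ray(c,rc):
    d=np.array([(rc[1]-c['cx'])/c['fx'],(rc[0]-c['cy'])/c['fy'],1.]); return np.array(c['eye']),np.array(c['rotation'])@d
def onz(c,rc,z=0.):
    e,d=ray(c,rc); return e+d*(z-e[2])/d[2]
def proj(c,p):
    q=np.array(c['rotation']).T@(np.array(p)-np.array(c['eye'])); return np.array([c['fy']*q[1]/q[2]+c['cy'],c['fx']*q[0]/q[2]+c['cx']])
E
python3 - <<'E'
from h import *
s=observe(); print({k:np.round(v,3).tolist() for k,v in s.items()}); print(grip_point_offset)
for n in("scene","top"):
    c=read_camera(n); cv2.imwrite(f'pics/{n}0.png',c['img']); print(n,c['fx'],c['cx'],c['cy'],np.round(c['eye'],3),np.round(c['rotation'],3).tolist())
    for l in("case_a","sleeve","slot_mouth","slot_stop","tile_stack","mug","ashtray","chip_dish","tile_one"):
        z=0.005 if 'slot' in l else 0
        print(l,[(round(d['conf'],2),np.round(d['at']).tolist(),np.round(onz(c,d['at'],z)[:2],3).tolist()) for d in place_of(n,l)[:4]])
E
```

```text
pics
{'time': 0.0, 'qpos': [1.139, 0.343, 1.525, 0.0, 1.275, -0.146], 'qvel': [0.0, -0.0, 0.0, 0.001, -0.0, -0.0], 'joint_efforts': [-0.001, -43.125, -24.422, 0.072, 0.056, -0.0], 'tool_pos': [0.148, 0.503, 0.226], 'tool_rot': [-3.14, -0.0, 2.856], 'contact_force': [0.089, 0.325, 0.444], 'torque': [0.017, 0.004, 0.012], 'opening': 0.092}
0.0188
scene 489.6208345840111 287.0281434968862 215.54736704584496 [1.326 0.634 0.73 ] [-2.174, -0.003, 2.277]Traceback (most recent call last):
  File "<stdin>", line 7, in <module>
  File "h.py", line 6, in onz
    e,d=ray(c,rc); return e+d*(z-e[2])/d[2]
                                       ~^^^
IndexError: invalid index to scalar variable.
```

Rotation is rpy.

```bash
cat > h.py <<'E'
from cell import *
import numpy as np, cv2
from scipy.spatial.transform import Rotation as Ro
def RM(c): return Ro.from_euler('xyz',c['rotation']).as_matrix()
def ray(c,rc):
    d=np.array([(rc[1]-c['cx'])/c['fx'],(rc[0]-c['cy'])/c['fy'],1.]); return np.array(c['eye']),RM(c)@d
def onz(c,rc,z=0.):
    e,d=ray(c,rc); return e+d*(z-e[2])/d[2]
def proj(c,p):
    q=RM(c).T@(np.array(p)-np.array(c['eye'])); return np.array([c['fy']*q[1]/q[2]+c['cy'],c['fx']*q[0]/q[2]+c['cx']])
E
python3 - <<'E'
from h import *
for n in("scene","top"):
    c=read_camera(n); cv2.imwrite(f'pics/{n}0.png',c['img']); print(n,c['fx'],c['cx'],c['cy'],np.round(c['eye'],3),np.round(c['rotation'],3).tolist())
    for l in("case_a","sleeve","slot_mouth","slot_stop","tile_stack","mug","ashtray","chip_dish","tile_one"):
        z=0.005 if 'slot' in l else 0
        print(l,[(round(d['conf'],2),np.round(d['at']).tolist(),np.round(onz(c,d['at'],z)[:2],3).tolist()) for d in place_of(n,l)[:4]])
E
```

```text
scene 489.6208345840111 287.0281434968862 215.54736704584496 [1.326 0.634 0.73 ] [-2.174, -0.003, 2.277]
case_a [(0.9, [217.0, 298.0], [0.505, -0.027]), (0.81, [246.0, 398.0], [0.442, 0.235]), (0.55, [275.0, 322.0], [0.646, 0.159])]
sleeve [(0.98, [208.0, 230.0], [0.591, -0.192]), (0.63, [221.0, 371.0], [0.396, 0.129])]
slot_mouth [(0.9, [209.0, 230.0], [0.599, -0.184]), (0.48, [223.0, 299.0], [0.529, -0.004])]
slot_stop [(0.87, [220.0, 208.0], [0.671, -0.19])]
tile_stack [(0.59, [240.0, 275.0], [0.618, -0.007])]
mug [(0.85, [155.0, 238.0], [0.359, -0.394])]
ashtray [(0.62, [266.0, 240.0], [0.744, -0.001])]
chip_dish [(0.95, [330.0, 412.0], [0.66, 0.39]), (0.49, [220.0, 207.0], [0.669, -0.196])]
tile_one [(0.71, [288.0, 410.0], [0.555, 0.328]), (0.34, [330.0, 411.0], [0.66, 0.388])]
top 419.4058952596807 276.3206189780241 207.3846249929536 [ 0.331 -0.015  1.286] [-2.966, -0.003, -1.583]
case_a [(0.88, [249.0, 195.0], [0.433, 0.23]), (0.66, [224.0, 279.0], [0.507, -0.028]), (0.58, [180.0, 217.0], [0.647, 0.165])]
sleeve [(0.89, [198.0, 329.0], [0.587, -0.186])]
slot_mouth [(0.6, [192.0, 328.0], [0.604, -0.182])]
slot_stop [(0.97, [171.0, 328.0], [0.672, -0.186])]
tile_stack [(0.83, [186.0, 274.0], [0.627, -0.015])]
mug [(0.61, [268.0, 399.0], [0.366, -0.392]), (0.42, [196.0, 328.0], [0.591, -0.184])]
ashtray [(0.91, [148.0, 272.0], [0.75, -0.011])]
chip_dish [(0.57, [178.0, 145.0], [0.658, 0.392])]
tile_one [(0.59, [204.0, 162.0], [0.573, 0.336]), (0.39, [179.0, 218.0], [0.65, 0.163])]
```

View pics/top0.png

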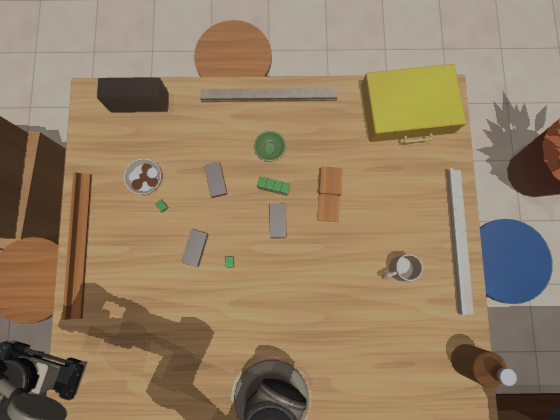

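View pics/scene0.png

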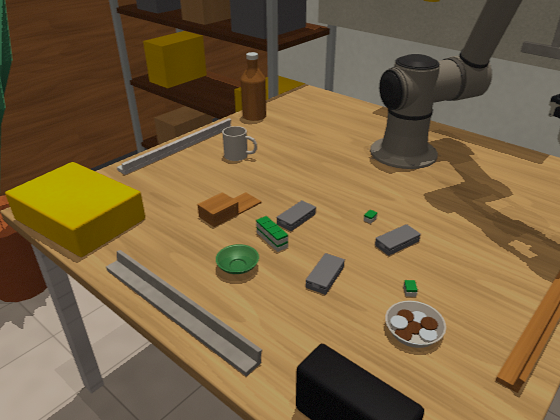

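```bash
cat > fit.py <<'E'
from h import *
from scipy.optimize import minimize
def corners(bx,p):
    x0,x1,y0,y1,z0,z1=bx; c,s=np.cos(p[2]),np.sin(p[2])
    return [(p[0]+c*x-s*y,p[1]+s*x+c*y,z) for x in(x0,x1) for y in(y0,y1) for z in(z0,z1)]
S=4
def render(c,boxes,p,win):
    r0,r1,c0,c1=win; m=np.zeros(((r1-r0)*S,(c1-c0)*S),np.uint8)
    for b in boxes:
        q=np.array([proj(c,k)[::-1] for k in corners(b,p)]); q=((q-[c0,r0]+.5)*S*16).astype(np.int32)
        cv2.fillConvexPoly(m,cv2.convexHull(q),255,cv2.LINE_AA,4)
    return cv2.resize(m,(c1-c0,r1-r0),interpolation=cv2.INTER_AREA)/255.
BOX=[(-.052,.052,-.025,.025,0,.024)]
SLV=[(-.08,0,-.033,.033,0,.005),(0,.083,-.033,.033,0,.040)]
def mask(img,kind):
    h=cv2.cvtColor(img,cv2.COLOR_BGR2HSV); 
    if kind=='box': return (h[...,1]<70).astype(float)
    return ((h[...,1]>150)&(h[...,0]<16)).astype(float)
def fit(cams,boxes,p0,kind,pad=9):
    D=[]
    for c in cams:
        q=np.array([proj(c,k) for b in boxes for k in corners(b,p0)]); a=(q.min(0)-pad).astype(int); b=(q.max(0)+pad).astype(int)
        w=(a[0],b[0],a[1],b[1]); D.append((c,w,mask(c['img'],kind)[w[0]:w[1],w[2]:w[3]]))
    f=lambda p:sum(np.abs(render(c,boxes,p,w)-m).sum()/m.sum() for c,w,m in D)
    best=min((minimize(f,[p0[0],p0[1],p0[2]+d],method='Nelder-Mead',options=dict(initial_simplex=np.array([p0[0],p0[1],p0[2]+d])+np.array([[0,0,0],[.008,0,0],[0,.008,0],[0,0,.12]]),xatol=1e-4,fatol=1e-4)) for d in(-.15,0,.15)),key=lambda r:r.fun)
    return np.round(best.x,4),round(best.fun,3)
E
python3 - <<'E'
from fit import *
T=read_camera('top');Sc=read_camera('scene')
for n,b,p,k in(('L',BOX,(.433,.233,-.25),'box'),('M',BOX,(.506,-.028,0),'box'),('F',BOX,(.647,.163,.2),'box'),('sleeve',SLV,(.597,-.184,0),'s')):
    for cs in([T],[Sc],[T,Sc]): print(n,*fit(cs,b,p,k))
h=cv2.cvtColor(T['img'],cv2.COLOR_BGR2HSV)
for rc in((249,195),(180,217),(220,278),(180,330),(205,330),(230,240)): print(rc,h[rc])
def crop(c,r,cc,h,w,s): return cv2.resize(c['img'][r:r+h,cc:cc+w],None,fx=s,fy=s,interpolation=cv2.INTER_CUBIC)
cv2.imwrite('pics/c1.png',np.hstack([crop(T,155,175,120,100,4),crop(T,155,260,120,95,4)]))
E
```

```text
L [ 0.4358  0.2291 -0.2725] 0.113
L [ 0.4319  0.225  -0.2387] 0.145
L [ 0.4352  0.2271 -0.2759] 0.295
M [ 0.5162 -0.0234  0.0162] 0.071
M [ 0.5131 -0.027   0.0683] 0.133
M [ 0.5149 -0.0241  0.0223] 0.239
F [0.6502 0.1695 0.2473] 0.141
F [0.6449 0.1654 0.27  ] 0.099
F [0.6471 0.1676 0.2423] 0.266
sleeve [ 0.597 -0.184 -0.15 ] inf
sleeve [ 0.593  -0.1873 -0.07  ] 0.154
sleeve [ 0.597 -0.184 -0.15 ] inf
(249, 195) [  9  19 136]
(180, 217) [ 11  27 132]
(220, 278) [ 13  26 140]
(180, 330) [ 14 139 150]
(205, 330) [ 14 137 158]
(230, 240) [ 16 106 173]fit.py:24: RuntimeWarning: divide by zero encountered in scalar divide
  f=lambda p:sum(np.abs(render(c,boxes,p,w)-m).sum()/m.sum() for c,w,m in D)
  np.max(np.abs(fsim[0] - fsim[1:])) <= fatol):
```

View pics/c1.png

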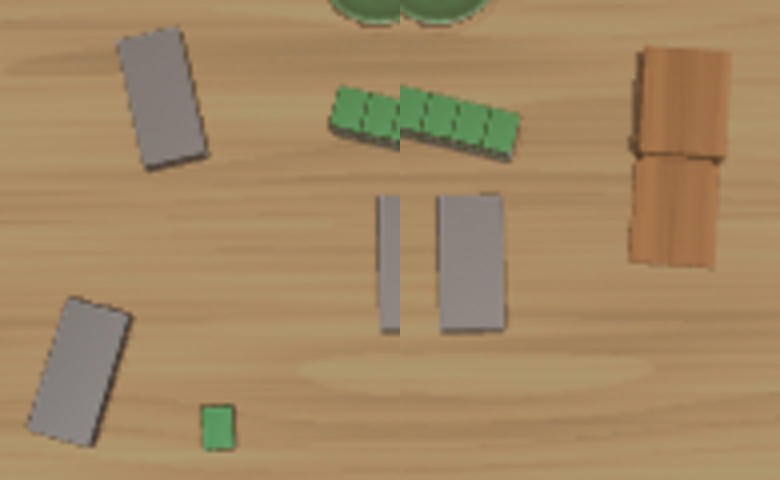

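```bash
sed -i 's/h\[...,1\]>150)&(h\[...,0\]<16)/h[...,1]>122)\&(h[...,0]<=15)/' fit.py
python3 - <<'E'
from fit import *
T=read_camera('top');Sc=read_camera('scene')
for n,b,p,k in(('sleeve',SLV,(.597,-.184,-.05),'s'),):
    for cs in([T],[Sc],[T,Sc]): print(n,*fit(cs,b,p,k))
# top-face corner check by clicks (crop scale 4): roof z=.04, ledge end z=.005, box tops z=.024
def w(rc,z): return np.round(onz(T,rc,z)[:2],4)
cr=lambda x,y,ox,oy:(oy+y/4-.4,ox+x/4-.4)
print('roof',[w(cr(x-400,y,260,155),.04) for x,y in((645,47),(731,52),(724,157),(641,153))])
print('ledge end',[w(cr(x-400,y,260,155),.005) for x,y in((631,263),(714,268))])
print('M top',[w(cr(x-400,y,260,155),.024) for x,y in((437,196),(500,195),(504,327),(441,328))])
print('F top',[w(cr(x,y,175,155),.024) for x,y in((118,40),(180,27),(207,153),(147,166))])
print('L top',[w(cr(x,y,175,155),.024) for x,y in((70,298),(131,315),(93,442),(27,428))])
E
```

```text
sleeve [ 0.5943 -0.1848 -0.0863] 0.037
sleeve [ 0.5929 -0.187  -0.0641] 0.172
sleeve [ 0.5937 -0.1853 -0.0828] 0.224
roof [array([ 0.6778, -0.1594]), array([ 0.6731, -0.2253]), array([ 0.5909, -0.2167]), array([ 0.5947, -0.1538])]
ledge end [array([ 0.5155, -0.1473]), array([ 0.5109, -0.2112])]
M top [array([0.5664, 0.0016]), array([ 0.5666, -0.0466]), array([ 0.4652, -0.048 ]), array([ 4.65e-01, -4.00e-04])]
F top [array([0.6922, 0.2019]), array([0.7021, 0.1538]), array([0.6016, 0.1319]), array([0.5919, 0.1779])]
L top [array([0.4907, 0.2346]), array([0.4772, 0.1883]), array([0.3824, 0.2151]), array([0.3934, 0.2645])]
```

```bash
cat > d.py <<'E'
import sys
from h import *
s=observe(); p=s['tool_pos'];y=s['tool_rot'][2]; t=[float(a) for a in sys.argv[1:]]
d=np.array(t[:3])-p; X=np.array([np.cos(y),np.sin(y)]);Y=np.array([np.sin(y),-np.cos(y)])
dy=(t[3]-y+np.pi)%(2*np.pi)-np.pi
print('tool shift mm',np.round([d[:2]@X*1e3,d[:2]@Y*1e3,-d[2]*1e3],1),'turn',round(-dy,3),'rot',np.round(s['tool_rot'],4),'t',round(s['time'],2))
E
python3 d.py .4345 .2265 .005 2.8636
```

```text
tool shift mm [-353.  -185.2  221.7] turn -0.008 rot [3.1415 0.     2.8558] t 1.3
```

```bash
python3 -m inch '[[[-30,-16,5,0],[-40,-21,15,-0.008],[-45,-23,20,0],[-45,-24,20,0],[-45,-24,20,0],[-45,-24,20,0],[-43,-22,20,0],[-35,-18,20,0],[-18,-9,15,0],[-7,-4,5,0]]]' -1 35; python3 d.py .4345 .2265 .005 2.8636
```

```text
time: 2.55
tool_pos: [0.4363, 0.2281, 0.0659]
tool_rot: [-3.141, -0.001, 2.863]
contact_force: [-0.0, -0.6, 0.2]
opening: 0.0918
tool shift mm [ 1.3 -2.1 60.9] turn -0.001 rot [-3.1410e+00 -1.4000e-03  2.8627e+00] t 2.55
```

```bash
python3 -m inch '[[[0,0,15,0],[0,0,20,0],[0,0,16,0],[0,0,9,0],[0,0,2,0],[0,0,0,0]]]' ; python3 d.py .4345 .2265 .005 2.8636; python3 -m inch '[[[0,0,0,0],[0,0,0,0],[0,0,0,0],[0,0,0,0],[0,0,0,0]]]' 1 35
```

```text
time: 3.3
tool_pos: [0.4363, 0.229, 0.005]
tool_rot: [3.141, 0.0, 2.864]
contact_force: [0.9, -0.4, 0.5]
opening: 0.0921
tool shift mm [ 1.1 -2.9  0. ] turn 0.001 rot [3.1412e+00 4.0000e-04 2.8643e+00] t 3.3
time: 3.92
tool_pos: [0.4362, 0.2284, 0.0048]
tool_rot: [-3.141, -0.0, 2.864]
contact_force: [-0.9, -0.6, 1.0]
opening: 0.0497
```

```bash
python3 -m inch '[[[0,0,0,0],[0,0,-3,0],[0,0,-6,0],[0,0,-6,0],[0,0,-3,0],[0,0,0,0],[0,0,0,0],[0,0,0,0]]]'; python3 -m inch '[[[0,0,0,0]]]'
```

```text
time: 4.92
tool_pos: [0.4362, 0.2285, 0.0226]
tool_rot: [-3.141, -0.0, 2.864]
contact_force: [-0.4, 0.5, -1.1]
opening: 0.0496
time: 5.05
tool_pos: [0.4362, 0.2286, 0.0226]
tool_rot: [-3.142, -0.0, 2.864]
contact_force: [0.3, 0.8, -1.2]
opening: 0.0496
```

```bash
python3 -m inch '[[[0,0,4,0],[0,0,6,0],[0,0,5,0],[0,0,3,0],[0,0,0,0]]]'; python3 -m inch '[[[0,0,0,0],[0,0,0,0],[0,0,-3,0],[0,0,-12,0],[0,0,-25,0],[0,0,-25,0]]]' -1; python3 d.py .647 .1675 .005 3.3816
```

```text
time: 5.68
tool_pos: [0.4362, 0.2285, 0.0048]
tool_rot: [-3.142, -0.0, 2.864]
contact_force: [-1.8, -0.4, 1.1]
opening: 0.0501
time: 6.42
tool_pos: [0.4364, 0.2286, 0.0712]
tool_rot: [3.141, 0.0, 2.864]
contact_force: [-0.3, 0.2, -0.5]
opening: 0.0916
tool shift mm [-219.3   -1.    66.2] turn -0.518 rot [3.1412e+00 3.0000e-04 2.8638e+00] t 6.42
```

```bash
python3 -m inch '[[[-15,0,0,0],[-35,0,0,0],[-45,0,0,0],[-45,0,0,0],[-40,0,0,0],[-25,0,0,0],[-14,-1,0,0],[0,0,0,-0.15],[0,0,8,-0.17],[0,0,15,-0.15]]]'; python3 -m inch '[[[0,0,15,-0.048],[0,0,15,0],[0,0,9,0],[0,0,4,0],[0,0,0,0]]]'; python3 d.py .647 .1675 .005 3.3816
```

```text
time: 7.68
tool_pos: [0.6474, 0.1669, 0.0461]
tool_rot: [-3.142, 0.001, -2.945]
contact_force: [-0.5, -0.4, -0.7]
opening: 0.0917
time: 8.3
tool_pos: [0.6467, 0.1675, 0.0037]
tool_rot: [3.142, 0.0, -2.902]
contact_force: [0.2, 0.4, 0.6]
opening: 0.092
tool shift mm [-0.3 -0.1 -1.3] turn -0.0 rot [ 3.1415  0.     -2.9017] t 8.3
```

```bash
python3 -m inch '[[[0,0,0,0],[0,0,0,0],[0,0,0,0],[0,0,0,0],[0,0,0,0],[0,0,0,0],[0,0,-3,0],[0,0,-6,0],[0,0,-6,0],[0,0,-3,0]]]' 1 35;python3 -m inch '[[[0,0,0,0],[0,0,0,0],[0,0,0,0]]]'; python3 -m inch '[[[0,0,0,0]]]'
```

```text
time: 9.55
tool_pos: [0.6469, 0.1675, 0.0223]
tool_rot: [-3.142, 0.001, -2.901]
contact_force: [-0.7, -0.8, -5.6]
opening: 0.0499
time: 9.93
tool_pos: [0.6465, 0.1675, 0.0215]
tool_rot: [3.141, -0.0, -2.901]
contact_force: [-0.1, -0.3, -4.8]
opening: 0.0494
time: 10.05
tool_pos: [0.6465, 0.1675, 0.0216]
tool_rot: [3.141, -0.0, -2.901]
contact_force: [-0.4, 0.5, -5.7]
opening: 0.05
```

```bash
python3 -m inch '[[[0,0,-15,0],[0,0,-30,0],[0,0,-30,0.05],[0,0,-12,0.12],[0,0,0,0.12],[0,0,0,0.032],[0,0,0,0]]]'; python3 d.py .5357 -.1808 .045 3.0596
```

```text
time: 10.92
tool_pos: [0.6466, 0.1676, 0.109]
tool_rot: [3.141, 0.0, 3.061]
contact_force: [0.8, -0.6, -5.5]
opening: 0.05
tool shift mm [  82.6 -356.1   64. ] turn 0.002 rot [3.1415e+00 1.0000e-04 3.0614e+00] t 10.93
```

```bash
python3 -m inch '[[[5,-15,0,0],[8,-35,0,0],[10,-45,0,0],[11,-50,0,0],[11,-50,0,0],[11,-50,0,0],[11,-50,0,0],[9,-38,0,0],[5,-18,0,0],[2,-5,0,0]]]'; python3 -m inch '[[[0,0,10,0],[0,0,20,0],[0,0,20,0],[0,0,14,0],[0,0,0,0],[0,0,0,0]]]';python3 - <<'E'
from h import *
s=observe();print(s['tool_pos'],s['tool_rot'])
T=read_camera('top');Sc=read_camera('scene')
def crop(c,r,cc,h,w,s): return cv2.resize(c['img'][r:r+h,cc:cc+w],None,fx=s,fy=s,interpolation=cv2.INTER_CUBIC)
cv2.imwrite('pics/c2.png',np.hstack([crop(T,150,280,120,80,5),crop(Sc,165,190,120,80,5)]))
E
```

```text
time: 12.18
tool_pos: [0.5342, -0.1814, 0.1088]
tool_rot: [3.141, 0.0, 3.058]
contact_force: [-0.1, -0.3, -4.9]
opening: 0.0497
time: 12.92
tool_pos: [0.5354, -0.1803, 0.0452]
tool_rot: [-3.141, 0.001, 3.06]
contact_force: [0.1, 0.7, -4.8]
opening: 0.0496
[ 0.53536529 -0.18030996  0.04516637] [-3.14136923e+00  9.41745900e-04  3.06035694e+00]
```

View pics/c2.png

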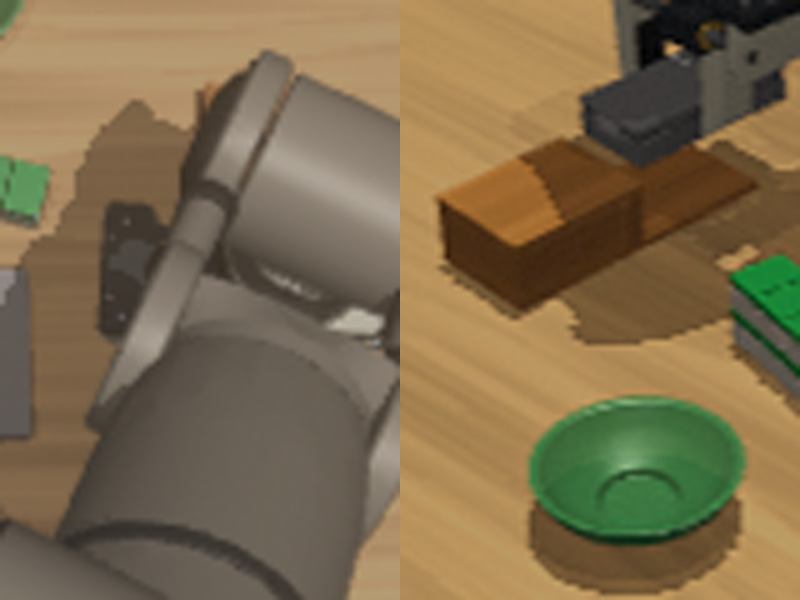

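Run:
```python
from h import *
Sc=read_camera('scene')
im=cv2.resize(Sc['img'][170:232,194:270],None,fx=9.6,fy=9.6,interpolation=cv2.INTER_CUBIC)
im=cv2.convertScaleAbs(im,alpha=1.7,beta=10)
cv2.imwrite('pics/c3.png',im)
```

```text
(no output)
```

View pics/c3.png

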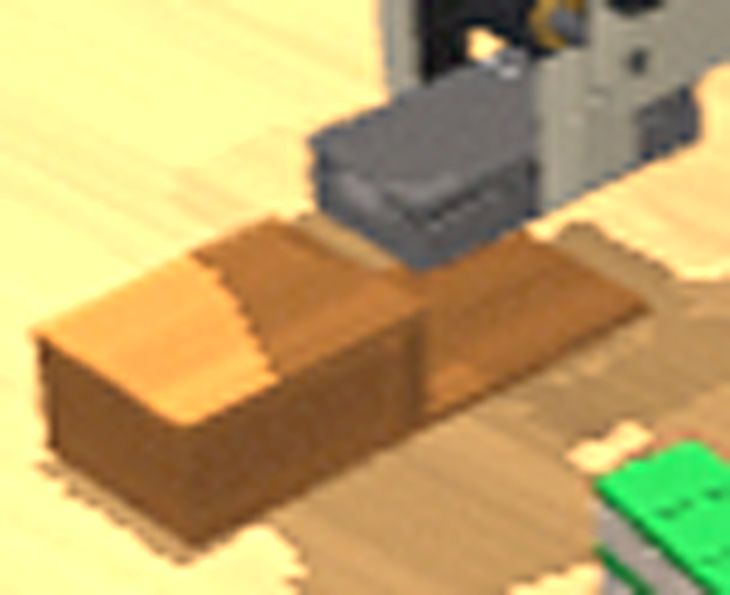

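Run:
```python
from h import *
from scipy.optimize import least_squares
Sc=read_camera('scene'); tz=observe()['tool_pos'][2]
px=lambda x,y:np.array([170+y/9.6-.45,194+x/9.6-.45])
def fit(obs,p0):
    def f(p):
        c,s=np.cos(p[2]),np.sin(p[2]); return np.concatenate([proj(Sc,(p[0]+c*a-s*b,p[1]+s*a+c*b,z))-px(*q) for (a,b,z),q in obs])
    r=least_squares(f,p0); return r.x,np.round(r.fun.reshape(-1,2),1).tolist()
S,e=fit([((0,-.033,.04),(278,217)),((0,.033,.04),(425,293)),((.083,.033,.04),(190,425)),((.083,-.033,.04),(33,333)),((-.08,.033,.005),(650,303)),((.083,.033,0),(200,550)),((0,.033,.005),(428,410))],[.593,-.186,-.08]); print(S,e)
b=tz-.0037
B,e=fit([((.052,.025,b),(425,272)),((.052,-.025,b),(318,205)),((.052,-.025,b+.024),(313,138)),((.052,.025,b+.024),(415,205)),((-.052,.025,b+.024),(695,85))],[.535,-.18,-.08]); print(B,e)
c,s=np.cos(S[2]),np.sin(S[2]); d=B[:2]-S[:2]; print('box in sleeve frame mm',(d@[c,s])*1e3,(d@[-s,c])*1e3,'dyaw',B[2]-S[2])
print(observe()['tool_pos'])
```

```text
[ 0.59259399 -0.18733001 -0.06817016] [[-0.5, -0.5], [1.0, 0.4], [0.1, -0.3], [-0.4, -0.1], [-0.5, -0.2], [0.1, -0.1], [0.0, 0.8]]
[ 0.53513057 -0.18061719 -0.11882939] [[0.9, -0.3], [0.4, -0.7], [-0.4, -0.8], [-0.0, 0.2], [-1.2, 1.6]]
box in sleeve frame mm -57.78720359477636 2.7829700923820306 dyaw -0.05065922989273042
[ 0.53521798 -0.18066413  0.04539565]
```

Run:
```python
from fit import *
T=read_camera('top');Sc=read_camera('scene')
for cs in([T],[Sc]): print('L',*fit(cs,BOX,(.436,.228,-.275),'box'))
print('sleeve scene',fit([Sc],SLV,(.593,-.187,-.075),'s'))
```

```text
L [0.4109 0.2116 0.3304] 0.471
L [ 0.4328  0.2264 -0.2324] 0.145
sleeve scene (array([ 0.5923, -0.1874, -0.0692]), np.float64(0.157))
```

```bash
python3 -m inch '[[[0,-1,8,0],[0,0,12,0],[0,0,9,0],[0,0,5,0],[0,0,1.5,0],[0,0,0,0],[0,0,0,0]]]'
```

```text
time: 14.1
tool_pos: [0.5351, -0.1816, 0.0095]
tool_rot: [-3.141, 0.001, 3.06]
contact_force: [-0.4, -0.0, -5.4]
opening: 0.0498
```

Just above the ledge. Lower a hair and slide in along −tool x, gently.

```bash
python3 -m inch '[[[0,0,0.5,0],[-4,0,0,0],[-4,0,0,0],[-4,0,0,0],[0,0,0,0]]]';  python3 -m inch '[[[-4,0,0,0],[-4,0,0,0],[0,0,0,0]]]'
```

```text
time: 14.72
tool_pos: [0.5475, -0.1826, 0.0088]
tool_rot: [-3.141, 0.001, 3.06]
contact_force: [1.1, 0.1, -3.9]
opening: 0.0498
time: 15.1
tool_pos: [0.5555, -0.1832, 0.0088]
tool_rot: [-3.141, 0.002, 3.06]
contact_force: [0.8, 0.1, -2.3]
opening: 0.0499
```

```bash
python3 -m inch '[[[-4,0,0,0],[-4,0,0,0],[0,0,0,0]]]';  python3 -m inch '[[[-4,0,0,0],[-4,0,0,0],[-3,0,0,0],[0,0,0,0]]]'
```

```text
time: 15.48
tool_pos: [0.5634, -0.1839, 0.0088]
tool_rot: [-3.141, 0.001, 3.06]
contact_force: [-0.8, -0.2, -0.7]
opening: 0.0496
time: 15.98
tool_pos: [0.5739, -0.1847, 0.0088]
tool_rot: [3.142, 0.001, 3.06]
contact_force: [-1.9, 0.9, 0.6]
opening: 0.05
```

```bash
python3 -m inch '[[[0,0,0,0],[0,0,0,0],[0,0,0,0],[8,0,0,0],[12,0,0,0],[12,0,0,0],[8,0,0,0],[0,0,0,0]]]' -0.4;  python3 -m inch '[[[0,0,0,0],[0,0,0,0],[0,0,0,0],[0,0,0,0]]]' 1 25
```

```text
time: 16.98
tool_pos: [0.5331, -0.1814, 0.0088]
tool_rot: [3.141, -0.0, 3.059]
contact_force: [0.4, 0.3, 1.1]
opening: 0.0644
time: 17.48
tool_pos: [0.5341, -0.1814, 0.0087]
tool_rot: [3.141, 0.001, 3.06]
contact_force: [1.8, 0.0, 1.0]
opening: 0.05
```

```bash
python3 -m inch '[[[-4,0,0,0],[-4,0,0,0],[-4,0,0,0],[-4,0,0,0],[0,0,0,0]]]';  python3 -m inch '[[[-4,0,0,0],[-4,0,0,0],[-4,0,0,0],[-4,0,0,0],[0,0,0,0]]]'
```

```text
time: 18.1
tool_pos: [0.5481, -0.1824, 0.0087]
tool_rot: [3.141, -0.004, 3.06]
contact_force: [-6.2, 0.9, 6.4]
opening: 0.0496
time: 18.73
tool_pos: [0.5641, -0.1837, 0.0087]
tool_rot: [3.141, -0.004, 3.06]
contact_force: [-7.0, 0.1, 6.4]
opening: 0.0504
```

```bash
python3 -m inch '[[[-3,0,0,0],[-3,0,0,0],[0,0,0,0]]]';  python3 -m inch '[[[-2,0,0,0],[0,0,0,0]]]'; python3 -m inch '[[[-2,0,0,0],[0,0,0,0]]]'
```

```text
time: 19.1
tool_pos: [0.5698, -0.1842, 0.0087]
tool_rot: [3.141, -0.004, 3.06]
contact_force: [-7.8, 1.4, 6.3]
opening: 0.0501
time: 19.35
tool_pos: [0.5716, -0.1843, 0.0087]
tool_rot: [3.141, -0.005, 3.06]
contact_force: [-8.6, -0.0, 7.4]
opening: 0.0496
time: 19.6
tool_pos: [0.5736, -0.1845, 0.0087]
tool_rot: [3.141, -0.005, 3.06]
contact_force: [-7.6, 0.3, 7.5]
opening: 0.0497
```

```bash
for i in 1 2 3; do python3 -m inch '[[[-1.5,0,0,0],[0,0,0,0]]]' | egrep 'pos|force'; done
```

```text
tool_pos: [0.5749, -0.1846, 0.0087]
contact_force: [-8.9, 1.3, 7.3]
tool_pos: [0.5761, -0.1847, 0.0087]
contact_force: [-9.3, 0.6, 8.8]
tool_pos: [0.5762, -0.1847, 0.0087]
contact_force: [-14.7, 0.7, 11.6]
```

```bash
for i in 1 2; do python3 -m inch '[[[-1.5,0,0,0],[0,0,0,0]]]' | egrep 'pos|force'; done
python3 - <<'E'
from h import *
Sc=read_camera('scene')
im=cv2.resize(Sc['img'][165:235,190:275],None,fx=8,fy=8,interpolation=cv2.INTER_CUBIC)
cv2.imwrite('pics/c4.png',cv2.convertScaleAbs(im,alpha=1.7,beta=10))
E
```

```text
tool_pos: [0.5763, -0.1847, 0.0086]
contact_force: [-19.6, 0.9, 14.8]
tool_pos: [0.5764, -0.1847, 0.0086]
contact_force: [-23.7, 0.7, 18.1]
```

View pics/c4.png

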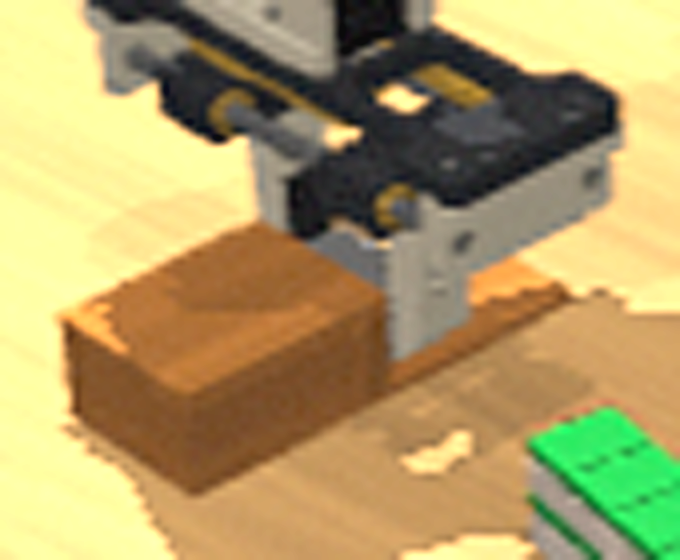

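```bash
python3 -m inch '[[[0,0,0,0],[0,0,0,0],[0,0,0,0],[6,0,0,0],[15,0,0,0],[20,0,0,0],[20,0,-10,0],[10,0,-30,0],[0,0,-30,0],[0,0,-30,0]]]' -0.4;  python3 -m inch '[[[0,40,-30,0],[0,50,0,0],[0,60,0,0],[0,60,0,0],[0,60,0,0],[0,60,0,0],[0,30,0,0],[0,0,0,0]]]' -1
python3 - <<'E'
from h import *
Sc=read_camera('scene');T=read_camera('top')
a=cv2.resize(Sc['img'][172:232,190:265],None,fx=8,fy=8,interpolation=cv2.INTER_CUBIC)
a=cv2.convertScaleAbs(a,alpha=1.7,beta=10)
b=cv2.resize(T['img'][155:225,312:347],None,fx=480/70,fy=480/70,interpolation=cv2.INTER_CUBIC)
cv2.imwrite('pics/c5.png',np.hstack([a,b])[:, :800]);print(a.shape,b.shape)
cv2.imwrite('pics/top5.png',T['img'])
E
```

```text
time: 22.15
tool_pos: [0.512, -0.1795, 0.1097]
tool_rot: [3.141, 0.0, 3.06]
contact_force: [-0.7, 0.5, 0.3]
opening: 0.0646
time: 23.15
tool_pos: [0.5412, 0.1814, 0.1385]
tool_rot: [3.141, 0.0, 3.063]
contact_force: [-0.1, -0.6, -0.4]
opening: 0.0919
(480, 600, 3) (480, 240, 3)
```

View pics/c5.png

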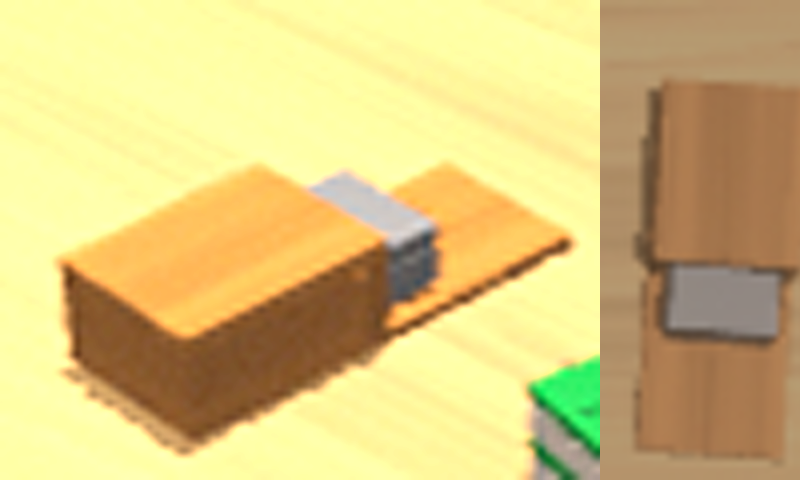

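View pics/top5.png

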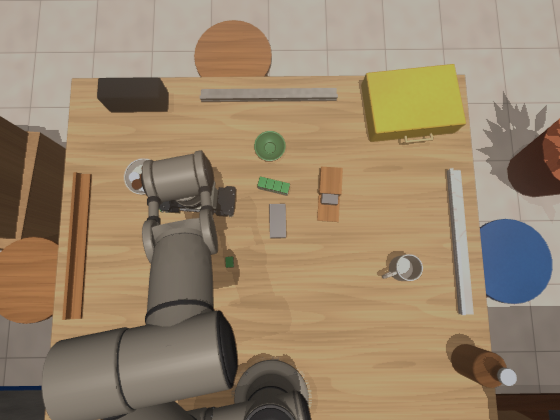

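Run:
```python
from h import *
T=read_camera('top');Sc=read_camera('scene');k=480/70
t=lambda x,y,z:onz(T,(155+y/k-.43,312+(x-600)/k-.43),z)[:2]
s=lambda x,y,z:onz(Sc,(172+y/8-.44,190+x/8-.44),z)[:2]
u=np.array([np.cos(-.08),np.sin(-.08)])
rear=(t(668,331,.029)+t(778,336,.029))/2; led=(t(637,449,.005)+t(782,457,.005))/2; roof=(t(664,82,.04)+t(805,90,.04))/2; m=(t(655,263,.04)+t(795,268,.04))/2
print('top: rear-led',(rear-led)@u*1e3,'(want 51) roofend-rear',(roof-rear)@u*1e3,'(112) mouth-rear',(m-rear)@u*1e3,'(29)')
rear=(s(348,172,.029)+s(437,222,.029))/2; m=(s(258,165,.04)+s(387,240,.04))/2; led=(s(447,162,.005)+s(571,240,.005))/2;e=(s(62,262,.04)+s(188,338,.04))/2
print('scene: rear-led',(rear-led)@u*1e3,'roofend-rear',(e-rear)@u*1e3,'mouth-rear',(m-rear)@u*1e3)
```

```text
top: rear-led 50.374793661220416 (want 51) roofend-rear 110.85698394637454 (112) mouth-rear 28.5135266100402 (29)
scene: rear-led 50.68845797742047 roofend-rear 110.60308176312084 mouth-rear 29.41830425192686
```

```bash
python3 -c "
from cell import *
print(hand_in())"
```

```text
the job is handed in; nothing more can be done
None
```

The heavy box is in the sleeve, flat with its lid up and against the stop, and the job is handed in at about 23.5 s on the robot's clock, well under the 72 s limit.

**Finding the box:** I lifted the near-left box first. It read about 1.5 N, so I set it back down where I had gripped it. The far-left box read about 5.5 N (roughly 0.5 kg), which marked it as the full one. I did not lift or touch the middle box.

**Sliding it in:** I set the full box on the ledge and slid it partway in. Then I took a new grip near its rear end and pushed until it stopped moving. The push force rose from 9 to 24 N with no further travel.

**Last checks:**
- **Depth:** both cameras agree with fully home. The box sticks out 28.5 mm (top) and 29.4 mm (scene) against the expected 29 mm. The distance from the ledge end to the box's rear is 50.4 and 50.7 mm against 51 mm. I did not push again after letting go.
- **Near-left box:** the grip may have shifted it by about 1–2 mm.
- **Camera disagreement:** before insertion the two cameras differed by 2–3 mm on the sleeve's position. I aimed between them, and the box went in without any noticeable sideways force.
- **Not seen at the end:** in the last full picture the arm hid the near-left box, the tile beside the chip dish and part of the dish. I planned no contact with the tile or the dish, and no force reading suggested any.

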